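Put the marked plate away in the worn push-latch drawer

TASK

Put the small white plate with the black face away in the blue-fronted spring drawer, and leave the drawer shut and latched again. A full push on its front lets it spring open, and a full push latches it shut, but the latch is worn: after each push see whether the drawer is shut or has sprung out, and push again if need be. Lay the plate in while the drawer is open, do not ram the drawer, and leave the USB stick, the red screwdriver and the metal block where they are.

Things in the scene. Friction and masses are not known exactly. Their poses are not given: they have to be found in the camera images.
- drawer_unit: Grey steel drawer unit fixed to the worktop, 140 deep (x) x 130 wide (y) x 58 mm high; its own -x side is the open front, facing the robot, at x = -70 mm; the drawer slides along the unit's x. Origin: centre of its underside, on the worktop. When the drawer is shut its front face stands 22 mm proud of the carcass (92 mm before this origin); fully open, a further 85 mm.
- drawer_front (a point): Centre of the outer face of the drawer's blue front panel (114 wide, 40 high, 12 mm thick; 30 mm over the worktop at this point), a white dot on a black strip: push here. Moves with the drawer; its x axis points into the drawer. Pushing slowly takes 4 to 6 N until the drawer meets its hard stop; 10 N or more means it is fully home.
- drawer_in (a point): Point on the drawer's inner floor, 58 mm behind the front face, 24 mm over the worktop; moves with the drawer; x to its back, y across. Inside: 111 mm long (46 mm from here to the front panel, 65 to the back wall), 102 wide, walls 24 mm high above this floor, 4 thick. With the drawer open the first 95 mm behind the panel is clear of the carcass roof.
- drawer (a joint): How far the drawer stands out, m: 0 latched (start), 0.085 fully open, -0.012 inward hard stop. To open: push in to the stop (12 mm) and let go; it springs out at 0.2 m/s, but may stay latched at the first push and need a second. To shut: push to the stop and let go; it catches and rests at 0 (within 2 mm), or misses, springs open and needs a second push. A full push on a caught drawer opens it.
- plate_center (a point): White plate with a black face, 25 (x) x 60 (y) x 9 mm high, 30 g, lying flat on the worktop. This point is its centre, 4.5 mm over its underside; its y axis runs along its length. Pinch it across its 25 mm width.
- usb_stick: Bystander: black USB stick, 18 x 52 x 9 mm, long along its y, lying flat. Origin: centre of its underside. It and the plate may have changed places.
- red_screwdriver: Bystander: red screwdriver, 162 mm long along its y, 22 mm thick, lying flat. Origin: centre of its underside.
- block: Bystander: light metal block with two holes, 30 x 45 x 20 mm. Origin: centre of its underside.
There are look-alikes about, which are no part of the job. Leave any pink look-alike of the part that bears plate_center alone.

How it is judged:
On the way, in this order (a step that is already met when the one before it is completed fails the run):
1. the plate lies let go inside the open drawer (value of joint drawer above 0.07 m and x of plate_center in the frame of drawer_in between -0.047 and 0.067 m and y of plate_center in the frame of drawer_in between -0.053 and 0.053 m and z of plate_center in the frame of drawer_in below 0.025 m and contact force between the fingers and plate below 0.05 N), for 0.2 s.
2. the drawer stands shut by its latch with the plate inside, nobody touching it (value of joint drawer between -0.003 and 0.003 m and contact force between each of the arm, the fingers and drawer_unit below 0.05 N), for 0.5 s.
At the end, for the whole second after the job is handed in: The drawer stands shut, held by its latch alone (within 3 mm of the latched position), and the plate lies inside it on its floor (value of joint drawer between -0.003 and 0.003 m and x of plate_center in the frame of drawer_in between -0.047 and 0.067 m and y of plate_center in the frame of drawer_in between -0.053 and 0.053 m and z of plate_center in the frame of drawer_in between 0 and 0.025 m); the robot touches nothing.
It fails at once if the drawer unit or its drawer is rammed (more than 45 N) (contact force between any of the arm, the fingers and drawer_unit above 45 N).
It fails at once if the USB stick, the screwdriver or the block is shifted by more than 30 mm (distance of any of usb_stick, red_screwdriver, block from where it was at the start of the episode above 0.03 m).
It also fails if it takes over 72 s, if anything falls off the work surface, if the arm or the gripper's body presses on something with over 40 N, if the wrist force passes 120 N, or if a joint passes its speed limit or range.

ROBOT

A 6-joint arm with a two-finger parallel gripper is mounted at the origin on a cart in front of the work surface, level with it; the furniture and walls round the work are solid. World frame = base frame: x ahead of the robot, y to its left, z up, the work surface at z = 0. Lengths are in m, angles in rad, forces in N, time in s.
With the tool pointing down it reaches from about 0.375 to 0.975 m from the base axis. Payload 3.8 kg.
Tool frame: the origin (TCP) lies on the centre line of the jaws, within the pads' length; the fingertips stand 14 mm ahead of it and the grasp point (between the pads) lies 5 mm behind it; z points along the fingers, x is the direction in which the jaws open and shut, and the axes are right-handed (so a half turn about z gives the same grasp; the last joint's range is limited). The gripper opens to 85 mm and grips with 20 to 120 N. Pads are 22 mm wide; open, the fingers measure 114 mm over their backs; the gripper's body (76 mm by 85 mm) begins 54 mm behind the grasp point. The pads swing forward as they close: fully open they stand 13 mm farther back than shut.
Start: joints at [1.143, 0.264, 1.604, -0, 1.274, -0.037], TCP at [0.257, 0.624, 0.245] pointing down, gripper open.
Joint ranges: [-2.63, 2.63], [-0.94, 2.18], [0.31, 2.57], [-1.31, 4.45], [0, 2.66], [-2.55, 2.55]. Speed limits (rad/s): [2.57, 2.57, 3.14, 3.14, 3.14, 3.14].

INTERFACE

Orientations are given as a rotation vector (axis times angle).
In Python, from workcell import bot gives the robot as it stands. The module is installed in compiled form; this text tells all that it offers.
- The arm moves only by the tool arm_command, never from a script. Its argument "steps" is one flat list of numbers, 7 for each row, row after row: the shift along the tool's x, y, z in units of 30 mm (1.0 is 30 mm), then the turn, a rotation vector about the tool's x, y, z in units of 6 degrees (1.0 is 6 degrees), then the opening, from 0 (shut) to 1 (fully open). In form: [tx, ty, tz, ax, ay, az, fingers, tx, ty, tz, ax, ay, az, fingers, ...]. A call has 1 to 10 rows; each row shifts and turns the commanded pose from where the row before left it, along the tool's axes as they then stand; what a row does not reach is not made up. A row lasts 1/8 s, in which the tool goes at most 62.5 mm and 10.7 degrees, less where a joint would pass 70% of its speed; a pose out of reach is approached as far as the arm can. A call is refused whole if a number of a shift passes 1 or a number of a turn 1, either way. A call with a gripper value outside its range is refused whole. The fingers move at their own pace and stop on an object; "squeeze" is the grip in N (left out, the last holds). Time passes only in rows, so rows that do not move let the fingers close. It gives the time, the measured TCP pose, the force and the opening at its end, in the units of the state.
- bot.read_state(): the state, without advancing time (a new reading comes with each control period).
- bot.read_camera(name): name is "scene" or "top" or "wrist"; returns a dict with "img" (420x560x3 uint8, red, green, blue), "camera_matrix" (3x3 intrinsics, pixels), "k1" (the pictures are not rectified: a ray, as slopes to the right and down, at radius r is drawn at 1 + k1 r^2 times it, then the intrinsics apply), "pose" (4x4, takes a point from camera to world coordinates); the wrist camera has in their place "T_tool_cam" (4x4, takes a point from camera to tool coordinates, whose origin is the TCP and whose axes are the tool frame's). Camera axes: x right, y down, z forward; pixel columns grow to the right and rows downward; lengths in m; the calibration is good to about 2 mm. A picture is of the moment at which its call begins: read the wrist's pose just before it. There is no depth.
- bot.finish_job(): hands the job in, once; it reports no verdict.
The state is a dict: "time": time; "q": joint angles; "joint_vel": joint speeds; "joint_torque": joint torques, N m; "tool_pos": TCP position; "tcp_rot": TCP orientation; "wrist_force": force on the tool from outside, world axes, zero at the start; "torque": the same for the moment, N m; "width": opening from 0.0 (shut) to 1.0 (fully open).
Only numpy, scipy, OpenCV 4.12 (cv2) and the standard library are available. Lean on these libraries where they do the work, as an engineer would, in place of code of your own. Each camera call takes 0.05 s, during which the arm holds its last target.

## Working session

There is one attempt and no reset: what is moved stays moved. The work goes in short steps, Python scripts to look and compute and a tool call to move; the robot and the scene stay as the last step left them, time stands still between calls to the robot, and variables do not carry over. Pictures are saved under pics/ and viewed, and the job is handed in when it is done.

Besides the shell and the picture viewer there is one more tool, called after ">>>" as name(argument=value, ...) on one line, values as JSON. arm_command: Moves the arm, as the interface text tells. Its arguments: {"type":"object","properties":{"steps":{"type":"array","items":{"type":"number"}},"squeeze":{"type":"number"}},"required":["steps"]}

```bash
mkdir -p pics; cat > h.py <<'E'
import numpy as np, cv2
from scipy.spatial.transform import Rotation as R
from workcell import bot
def cam(n,f=None):
    s=bot.read_state(); c=bot.read_camera(n)
    if n=="wrist":
        T=np.eye(4);T[:3,:3]=R.from_rotvec(s["tcp_rot"]).as_matrix();T[:3,3]=s["tool_pos"]
        c["pose"]=T@c["T_tool_cam"]
    if f: cv2.imwrite("pics/"+f,c["img"][:,:,::-1])
    return c
def ray(c,u,v):
    K=np.array(c["camera_matrix"]);x=(u-K[0,2])/K[0,0];y=(v-K[1,2])/K[1,1]
    k=c["k1"];a,b=x,y
    for _ in range(30):
        r=a*a+b*b;a,b=x/(1+k*r),y/(1+k*r)
    P=np.array(c["pose"]);return P[:3,3],P[:3,:3]@np.array([a,b,1])
def at(c,u,v,z):
    o,d=ray(c,u,v);return o+d*(z-o[2])/d[2]
def proj(c,p):
    P=np.linalg.inv(np.array(c["pose"]));q=P[:3,:3]@np.array(p)+P[:3,3];a,b=q[:2]/q[2]
    f=1+c["k1"]*(a*a+b*b);K=np.array(c["camera_matrix"]);return K[0,0]*a*f+K[0,2],K[1,1]*b*f+K[1,2]
E
python3 - <<'E'
from h import *
import pickle
np.set_printoptions(precision=4,suppress=True)
D={}
for n in("scene","top","wrist"):
    c=cam(n,n+"0.png");D[n]=c;print(n,c["pose"],c["camera_matrix"],c["k1"])
pickle.dump(D,open("c0.pkl","wb"))
print(bot.read_state())
E
```

```text
scene [[-0.5685 -0.3564  0.7415 -0.195 ]
 [-0.8223  0.2724 -0.4996  0.5702]
 [-0.0239 -0.8937 -0.4479  0.5212]
 [ 0.      0.      0.      1.    ]] [[537.874    0.     282.1898]
 [  0.     537.874  216.2231]
 [  0.       0.       1.    ]] -0.14809391842010777
top [[-0.0034 -0.9938  0.1112  0.4477]
 [-0.9999  0.0022 -0.0108  0.053 ]
 [ 0.0105 -0.1112 -0.9937  1.0942]
 [ 0.      0.      0.      1.    ]] [[478.2944   0.     279.4795]
 [  0.     478.2944 207.9718]
 [  0.       0.       1.    ]] -0.009491830834411137
wrist [[ 0.3806  0.8893  0.2536  0.193 ]
 [ 0.9247 -0.3652 -0.1072  0.6506]
 [-0.0027  0.2753 -0.9614  0.3723]
 [ 0.      0.      0.      1.    ]] [[366.2806   0.     281.4343]
 [  0.     366.2806 205.0986]
 [  0.       0.       1.    ]] -0.004348265391578161
{'time': 0.15, 'q': array([ 1.1431,  0.2646,  1.6051, -0.    ,  1.2737, -0.0369]), 'joint_vel': array([ 0.0015, -0.0016, -0.0044, -0.0008, -0.0009, -0.0012]), 'joint_torque': array([  0.0001, -51.5904, -36.7961,  -0.0001,   0.008 ,   0.    ]), 'tool_pos': array([0.2569, 0.6236, 0.2442]), 'tcp_rot': array([ 2.6097,  1.7473, -0.0024]), 'wrist_force': array([ 0.1251, -0.3109, -0.6383]), 'torque': array([-0.0485,  0.0036, -0.0086]), 'width': 0.997965412475999}
```

View pics/top0.png

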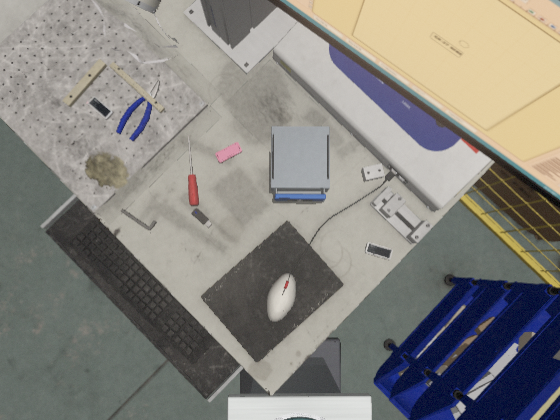

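View pics/scene0.png

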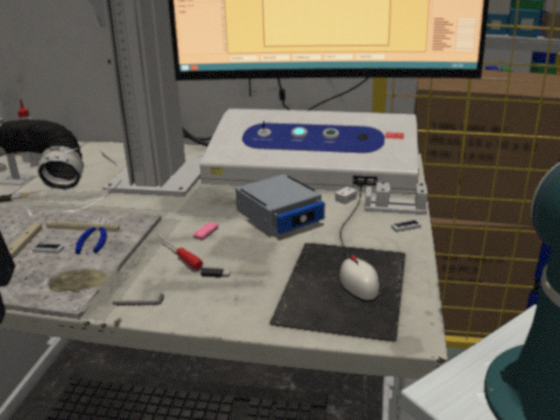

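View pics/wrist0.png

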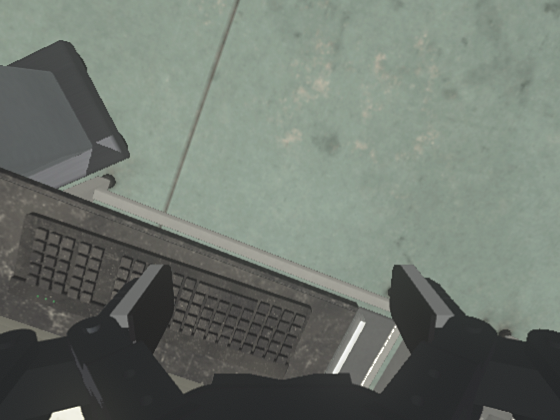

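```bash
python3 - <<'E'
from h import *
import pickle
D=pickle.load(open("c0.pkl","rb"));im=D["top"]["img"][:,:,::-1]
def crop(i,u,v,w,h): return cv2.resize(i[v:v+h,u:u+w],(400,300),interpolation=cv2.INTER_CUBIC)
s=D["scene"]["img"][:,:,::-1]
a=np.hstack([crop(im,340,221,80,60),crop(im,60,77,80,60)])
b=np.hstack([crop(im,162,187,80,60),crop(im,250,130,100,75)])
cv2.imwrite("pics/z0.png",np.vstack([a,b]))
c=D["top"]
for n,u,v,z in[("p1",378,251,.009),("p2",100,107,.009),("usb",202,217,.009),("pink",229,152,.009),("front",300,200,.03),("sd",193,185,.02)]:print(n,at(c,u,v,z))
E
```

```text
p1 [ 0.47045117 -0.18170933  0.009     ]
p2 [0.80707596 0.45920107 0.009     ]
usb [0.54881081 0.21759022 0.009     ]
pink [0.69952152 0.15747964 0.009     ]
front [ 0.58462761 -0.00464388  0.03      ]
sd [0.6207312 0.2373811 0.02     ]
```

View pics/z0.png

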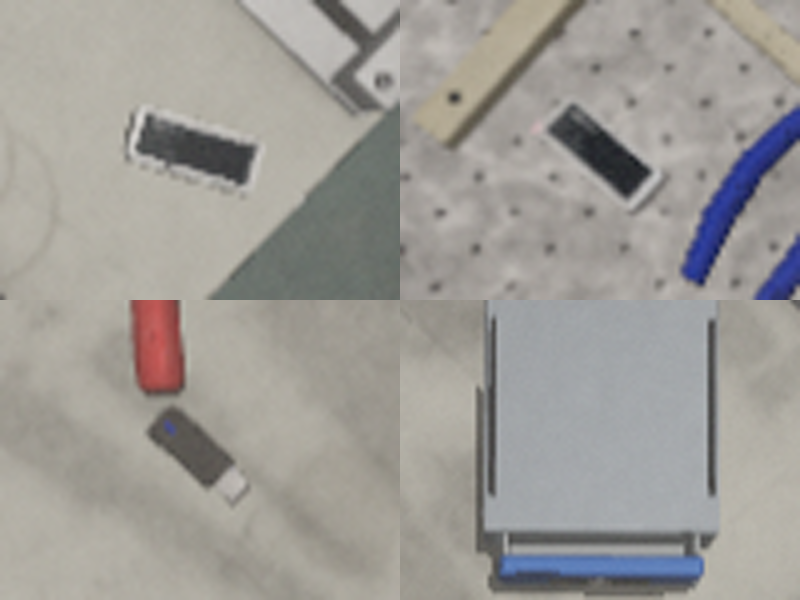

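```bash
python3 - <<'E'
from h import *
import pickle
np.set_printoptions(precision=4,suppress=True)
D=pickle.load(open("c0.pkl","rb"));c=D["top"]
print(R.from_rotvec(bot.read_state()["tcp_rot"]).as_matrix())
im=c["img"]
# plate: bright+dark against background in roi
hsv=cv2.cvtColor(im,cv2.COLOR_RGB2HSV)
roi=im[235:268,360:397].astype(int); g=roi.mean(2)
bg=np.median(g);print("bg",bg)
m=((g>bg+12)|(g<bg-40)).astype(np.uint8)
n,l,st,ce=cv2.connectedComponentsWithStats(m)
i=1+np.argmax(st[1:,4]);cn,_=cv2.findContours((l==i).astype(np.uint8),0,2)
r=cv2.minAreaRect(cn[0]);print(r,st[i])
b=cv2.boxPoints(r)+[360,235];W=np.array([at(c,u,v,.009) for u,v in b]);print(W,W.mean(0),np.linalg.norm(W[1]-W[0]),np.linalg.norm(W[2]-W[1]))
for e in(W[1]-W[0],W[2]-W[1]):print("dir",np.degrees(np.arctan2(e[1],e[0])))
# drawer
print("carc front",at(c,271.5,188,.058),at(c,329.5,188,.058),"back",at(c,271.5,127,.058),at(c,328.5,127,.058))
print("front top edge",at(c,275,199.5,.05),at(c,325,199.5,.05))
s=D["scene"]
cv2.imwrite("pics/z1.png",np.hstack([cv2.resize(s["img"][170:240,230:330,::-1],(400,280),interpolation=2),cv2.resize(s["img"][200:250,370:440,::-1],(400,280),interpolation=2)]))
E
```

```text
[[ 0.381   0.9246 -0.0007]
 [ 0.9246 -0.381  -0.0017]
 [-0.0018 -0.0001 -1.    ]]
bg 175.0
((18.294116973876953, 14.823530197143555), (27.163990020751953, 10.6715669631958), 14.03624439239502) [  5   7  28  17 217]
[[ 0.469  -0.1495  0.009 ]
 [ 0.4924 -0.1559  0.009 ]
 [ 0.4772 -0.2155  0.009 ]
 [ 0.4539 -0.2089  0.009 ]] [ 0.4731 -0.1824  0.009 ] 0.0242612852561866 0.06149153055103727
dir -15.358384605680024
dir -104.23590655350135
carc front [0.6076 0.0591 0.058 ] [ 0.6074 -0.0681  0.058 ] back [0.7447 0.0589 0.058 ] [ 0.7447 -0.0679  0.058 ]
front top edge [0.5833 0.0515 0.05  ] [ 0.5831 -0.0587  0.05  ]
```

View pics/z1.png

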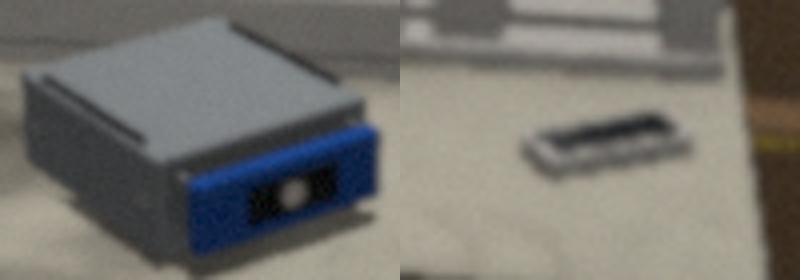

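```bash
cat >> h.py <<'E'
def plan(p,yaw,f,step=1.0,dec=1,maxrows=40):
    """rows from present pose to p, yaw(deg), tool down"""
    s=bot.read_state();M=R.from_rotvec(s["tcp_rot"]);P=np.array(s["tool_pos"]);c,d=np.cos(np.radians(yaw)),np.sin(np.radians(yaw))
    G=R.from_matrix(np.array([[c,d,0],[d,-c,0],[0,0,-1.]]))
    rows=[]
    for _ in range(maxrows):
        t=M.inv().apply(np.array(p)-P)/.03; r=np.degrees((M.inv()*G).as_rotvec())/6
        k=max(1,np.abs(t).max()/step,np.abs(r).max())
        t=np.round(t/k,dec);r=np.round(r/k,dec)
        if not t.any() and not r.any():break
        rows.append([*t,*r,f]);P=P+M.apply(t*.03);M=M*R.from_rotvec(np.radians(r*6))
    rows=np.array(rows)+0.
    for i in range(0,len(rows),10):print("["+", ".join("%g"%x for x in rows[i:i+10].ravel())+"]")
    print(len(rows),"rows; end",P,"err",np.array(p)-P)
def st():
    s=bot.read_state();M=R.from_rotvec(s["tcp_rot"]).as_matrix()
    print("t%.2f"%s["time"],"p",np.round(s["tool_pos"],4),"yaw %.2f tilt %.2f"%(np.degrees(np.arctan2(M[1,0],M[0,0])),np.degrees(np.arccos(-M[2,2]))),"F",np.round(s["wrist_force"],2),"w %.3f"%s["width"])
E
python3 - <<'E'
from h import *
import pickle
D=pickle.load(open("c0.pkl","rb"));print(proj(D["scene"],[.584,-.0045,.03]),proj(D["scene"],[.473,-.1824,.009]))
plan([.52,-.0045,.16],0,0)
E
```

```text
(np.float64(302.7479722489642), np.float64(218.60506865380466)) (np.float64(404.074184670366), np.float64(223.3365222253784))
[-1, 1, 0.2, 0, 0, 0.7, 0, -0.9, 1, 0.2, 0, 0, 0.7, 0, -0.7, 1, 0.2, 0, 0, 0.6, 0, -0.6, 1, 0.1, 0, 0, 0.6, 0, -0.6, 1, 0.1, 0, 0, 0.6, 0, -0.5, 1, 0.1, 0, 0, 0.5, 0, -0.4, 1, 0.1, 0, 0, 0.5, 0, -0.4, 1, 0.1, 0, 0, 0.5, 0, -0.3, 1, 0.1, 0, 0, 0.5, 0, -0.2, 1, 0.1, 0, 0, 0.5, 0]
[-0.2, 1, 0.1, 0, 0, 0.5, 0, -0.1, 1, 0.1, 0, 0, 0.5, 0, -0.1, 1, 0.1, 0, 0, 0.5, 0, 0, 1, 0.2, 0, 0, 0.5, 0, 0, 1, 0.1, 0, 0, 0.5, 0, 0.1, 1, 0.2, 0, 0, 0.5, 0, 0.1, 1, 0.1, 0, 0, 0.5, 0, 0.2, 1, 0.2, 0, 0, 0.5, 0, 0.2, 1, 0.1, 0, 0, 0.5, 0, 0.3, 1, 0.2, 0, 0, 0.6, 0]
[0.3, 0.9, 0.1, 0, 0, 0.5, 0]
21 rows; end [ 0.51944745 -0.00532109  0.16105317] err [ 0.00055255  0.00082109 -0.00105317]
```

>>> arm_command(steps=[-1,1,0.2,0,0,0.7,0,-0.9,1,0.2,0,0,0.7,0,-0.7,1,0.2,0,0,0.6,0,-0.6,1,0.1,0,0,0.6,0,-0.6,1,0.1,0,0,0.6,0,-0.5,1,0.1,0,0,0.5,0,-0.4,1,0.1,0,0,0.5,0,-0.4,1,0.1,0,0,0.5,0,-0.3,1,0.1,0,0,0.5,0,-0.2,1,0.1,0,0,0.5,0])

```text
time: 1.4
tool_pos: [0.3922, 0.3008, 0.2059]
tcp_rot: [3.01, 0.9, -0.001]
wrist_force: [0.2, -0.1, 0.3]
width: 0.002
```

>>> arm_command(steps=[-0.2,1,0.1,0,0,0.5,0,-0.1,1,0.1,0,0,0.5,0,-0.1,1,0.1,0,0,0.5,0,0,1,0.2,0,0,0.5,0,0,1,0.1,0,0,0.5,0,0.1,1,0.2,0,0,0.5,0,0.1,1,0.1,0,0,0.5,0,0.2,1,0.2,0,0,0.5,0,0.2,1,0.1,0,0,0.5,0,0.3,1,0.2,0,0,0.6,0])

```text
time: 2.65
tool_pos: [0.5096, 0.0209, 0.1641]
tcp_rot: [-3.141, -0.074, -0.0]
wrist_force: [-0.3, 0.7, 0.2]
width: -0.005
```

```bash
python3 - <<'E'
from h import *
st();print(bot.read_state()["q"])
cam("wrist","w1.png")
plan([.545,-.0045,.036],0,0)
E
```

```text
t2.65 p [0.5096 0.0209 0.1641] yaw 2.69 tilt 0.01 F [-0.34  0.68  0.2 ] w -0.005
[-7.92580428e-03  1.85678463e-02  2.03856372e+00  4.43519568e-05
  1.08432370e+00 -5.49085704e-02]
[0.3, 0.2, 1, 0, 0, 0.1, 0, 0.3, 0.2, 1, 0, 0, 0.1, 0, 0.2, 0.2, 1, 0, 0, 0.1, 0, 0.3, 0.1, 1, 0, 0, 0.1, 0, 0, 0.1, 0.2, 0, 0, 0, 0]
5 rows; end [ 0.54426995 -0.00531046  0.03747795] err [ 0.00073005  0.00081046 -0.00147795]
```

View pics/w1.png

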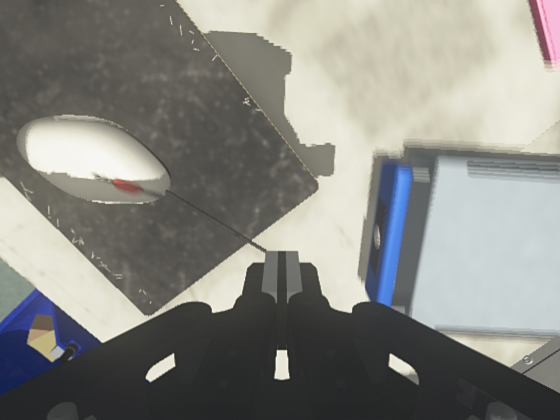

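>>> arm_command(steps=[0.3,0.2,1,0,0,0.1,0,0.3,0.2,1,0,0,0.1,0,0.2,0.2,1,0,0,0.1,0,0.3,0.1,1,0,0,0.1,0,0,0.1,0.2,0,0,0,0])

```text
time: 3.32
tool_pos: [0.5413, -0.001, 0.036]
tcp_rot: [-3.141, -0.012, 0.007]
wrist_force: [0.3, 1.0, 0.2]
width: 0.004
```

>>> arm_command(steps=[0.2,0,0,0,0,0,0,0.2,0,0,0,0,0,0,0.1,0,0,0,0,0,0,0.1,0,0,0,0,0,0])

```text
time: 3.82
tool_pos: [0.562, -0.0008, 0.0392]
tcp_rot: [3.142, 0.011, 0.002]
wrist_force: [0.1, -0.2, 0.3]
width: -0.0
```

>>> arm_command(steps=[0.1,0,0,0,0,0,0,0.1,0,0,0,0,0,0,0.1,0,0,0,0,0,0])

```text
time: 4.2
tool_pos: [0.5701, -0.0008, 0.0382]
tcp_rot: [-3.142, -0.011, 0.001]
wrist_force: [-2.5, -0.2, 1.2]
width: -0.001
```

>>> arm_command(steps=[0.1,0,0,0,0,0,0,0.1,0,0,0,0,0,0,0.1,0,0,0,0,0,0])

```text
time: 4.58
tool_pos: [0.5785, -0.0008, 0.0379]
tcp_rot: [3.141, 0.011, -0.003]
wrist_force: [-5.5, -1.3, 2.5]
width: -0.0
```

>>> arm_command(steps=[0.05,0,0,0,0,0,0])

```text
time: 4.7
tool_pos: [0.5802, -0.0008, 0.0379]
tcp_rot: [3.141, 0.011, -0.002]
wrist_force: [-5.0, -0.9, 1.8]
width: -0.001
```

>>> arm_command(steps=[0.05,0,0,0,0,0,0])

```text
time: 4.82
tool_pos: [0.5817, -0.0008, 0.0379]
tcp_rot: [3.141, 0.011, -0.002]
wrist_force: [-4.4, -1.2, 1.4]
width: -0.003
```

>>> arm_command(steps=[0.05,0,0,0,0,0,0])

```text
time: 4.95
tool_pos: [0.5832, -0.0009, 0.0379]
tcp_rot: [3.141, 0.011, -0.002]
wrist_force: [-5.5, -1.3, 2.6]
width: 0.002
```

>>> arm_command(steps=[0.05,0,0,0,0,0,0])

```text
time: 5.08
tool_pos: [0.5835, -0.0008, 0.0379]
tcp_rot: [3.141, 0.011, -0.006]
wrist_force: [-10.6, -1.1, 9.0]
width: 0.001
```

>>> arm_command(steps=[-1,0,0,0,0,0,0,-1,0,-0.5,0,0,0,0,-1,0,-1,0,0,0,0,-1,0,-1,0,0,0,0,0,0,-1,0,0,0,0])

```text
time: 5.7
tool_pos: [0.4644, -0.0014, 0.1441]
tcp_rot: [-3.141, -0.011, -0.003]
wrist_force: [0.6, 0.3, -0.3]
width: 0.0
```

```bash
python3 - <<'E'
from h import *
st()
cam("scene","s2.png");cam("wrist","w2.png")
E
```

```text
t5.70 p [ 0.4644 -0.0014  0.1441] yaw 0.41 tilt 0.11 F [ 0.61  0.31 -0.29] w 0.000
```

View pics/s2.png

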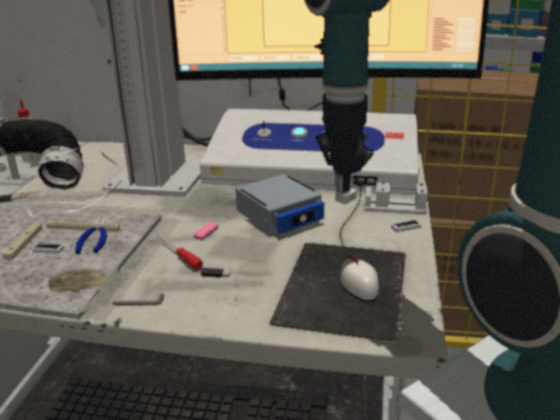

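View pics/w2.png

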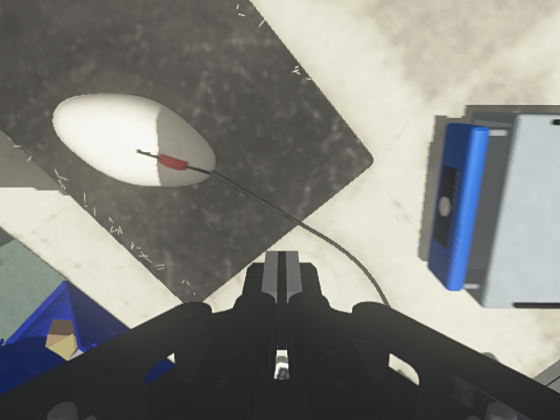

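The scene shows the drawer still shut: the face is at (300,218) and only a thin gap shows. The first push did not release the latch, so I push again.

>>> arm_command(steps=[0.7,0,1,0,0,0,0,0.8,0.1,1,0,0,0,0,0.8,0,1,0,0,0,0,0.8,0,0.5,0,0,0,0,0.1,0,0,0,0,0,0,0.1,0,0,0,0,0,0])

```text
time: 6.55
tool_pos: [0.5643, -0.0038, 0.0381]
tcp_rot: [-3.141, -0.011, 0.0]
wrist_force: [0.2, 0.2, 0.6]
width: -0.002
```

>>> arm_command(steps=[0.1,0,0,0,0,0,0,0.1,0,0,0,0,0,0,0.1,0,0,0,0,0,0])

```text
time: 6.92
tool_pos: [0.5722, -0.0038, 0.0387]
tcp_rot: [-3.142, -0.011, 0.003]
wrist_force: [-4.5, 0.5, 3.2]
width: -0.005
```

>>> arm_command(steps=[0.1,0,0,0,0,0,0,0.1,0,0,0,0,0,0,0.1,0,0,0,0,0,0])

```text
time: 7.3
tool_pos: [0.5814, -0.0038, 0.0381]
tcp_rot: [3.142, 0.011, -0.003]
wrist_force: [-6.1, -1.3, 3.6]
width: -0.0
```

>>> arm_command(steps=[0.07,0,0,0,0,0,0])

```text
time: 7.42
tool_pos: [0.5835, -0.0038, 0.0381]
tcp_rot: [3.141, 0.011, -0.004]
wrist_force: [-10.3, -1.3, 7.9]
width: -0.002
```

>>> arm_command(steps=[0.06,0,0,0,0,0,0])

```text
time: 7.55
tool_pos: [0.5834, -0.0037, 0.0378]
tcp_rot: [-3.142, -0.011, 0.01]
wrist_force: [-12.4, -0.2, 9.5]
width: -0.002
```

>>> arm_command(steps=[-1,0,0,0,0,0,0,-1,0,-0.5,0,0,0,0,-1,0,-1,0,0,0,0,-1,0,-1,0,0,0,0,0,0,-1,0,0,0,0])

```text
time: 8.18
tool_pos: [0.4648, -0.0045, 0.1437]
tcp_rot: [-3.142, -0.011, -0.001]
wrist_force: [0.2, 0.0, -0.5]
width: 0.0
```

```bash
python3 - <<'E'
from h import *
st()
cam("wrist","w3.png")
plan([.473-.02,-.1824,.16],-15,0.6)
E
```

```text
t8.18 p [ 0.4648 -0.0045  0.1437] yaw 0.41 tilt 0.03 F [ 0.24  0.01 -0.47] w 0.000
[-0.1, 1, -0.1, 0, 0, 0.4, 0.6, -0.1, 1, -0.1, 0, 0, 0.4, 0.6, 0, 1, 0, 0, 0, 0.4, 0.6, 0, 1, -0.1, 0, 0, 0.5, 0.6, 0.1, 1, 0, 0, 0, 0.5, 0.6, 0.2, 0.9, -0.1, 0, -0.1, 0.4, 0.6]
6 rows; end [ 0.4539185  -0.18203099  0.1605377 ] err [-0.0009185  -0.00036901 -0.0005377 ]
```

View pics/w3.png

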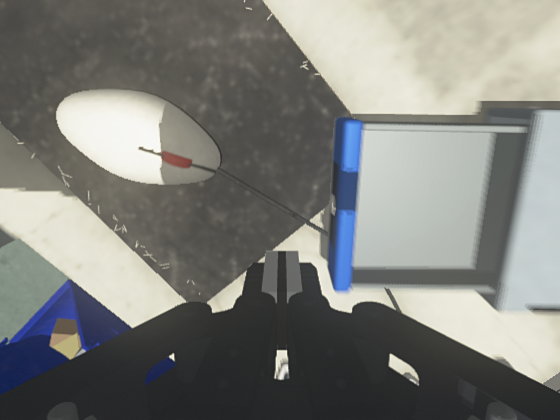

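The drawer has sprung open: the blue front is at (345,200) and the inner floor is visible at (420,200). Now to the plate, with a wrist look on the way.

>>> arm_command(steps=[-0.1,1,-0.1,0,0,0.4,0.6,-0.1,1,-0.1,0,0,0.4,0.6,0,1,0,0,0,0.4,0.6,0,1,0,0,0,0.5,0.6,0.1,1,0,0,0,0.5,0.6,0.2,1,0,0,0,0.4,0.6,0.2,1,0,0,0,0,0.6,0.2,0.6,0,0,0,0,0.6,0,0,0,0,0,0,0.6])

```text
time: 9.35
tool_pos: [0.4502, -0.2354, 0.1494]
tcp_rot: [3.113, -0.418, 0.002]
wrist_force: [0.1, -0.6, 0.3]
width: 0.596
```

```bash
python3 - <<'E'
from h import *
import pickle
st()
c=cam("wrist","w4.png");pickle.dump(c,open("c4.pkl","wb"));print(proj(c,[.473,-.1824,.009]))
E
```

```text
t9.35 p [ 0.4502 -0.2354  0.1494] yaw -15.30 tilt 0.07 F [ 0.09 -0.56  0.32] w 0.596
(np.float64(291.7188654863485), np.float64(119.02185255758292))
```

View pics/w4.png

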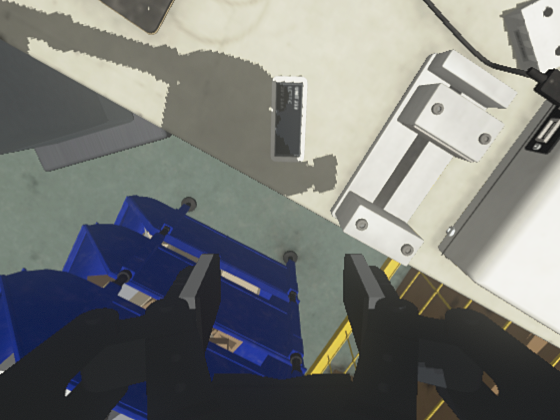

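```bash
python3 - <<'E'
from h import *
import pickle
c=pickle.load(open("c4.pkl","rb"))
cv2.imwrite("pics/z4.png",cv2.resize(c["img"][60:180,230:340,::-1],(660,600*120*6//720//1*1),interpolation=2) if 0 else cv2.resize(c["img"][65:165,235:345,::-1],(660,600),interpolation=2))
E
```

```text
(no output)
```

View pics/z4.png

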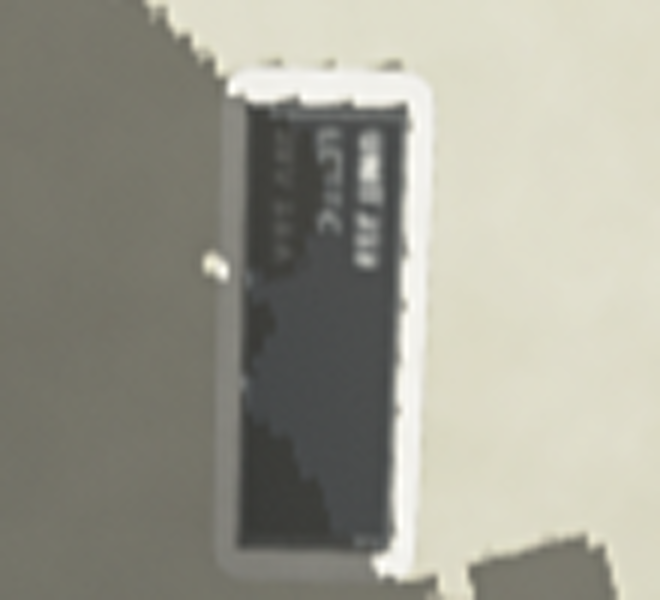

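```bash
python3 - <<'E'
from h import *
import pickle
np.set_printoptions(precision=4,suppress=True)
c=pickle.load(open("c4.pkl","rb"))
W=np.array([at(c,235+x/6,65+y/6,.009) for x,y in[(225,72),(434,72),(410,580),(214,578)]])
m=W.mean(0);print(W,m,[np.linalg.norm(W[i]-W[i-1]) for i in range(4)])
e=(W[0]+W[1]-W[2]-W[3]);yaw=np.degrees(np.arctan2(e[1],e[0]))-90;print("yaw",yaw)
plan([m[0],m[1],.06],yaw,.6)
E
```

```text
[[ 0.4674 -0.1514  0.009 ]
 [ 0.4907 -0.1578  0.009 ]
 [ 0.4734 -0.2143  0.009 ]
 [ 0.4502 -0.2077  0.009 ]] [ 0.4704 -0.1828  0.009 ] [np.float64(0.05889335430157094), np.float64(0.024166127061305706), np.float64(0.05914694536120982), np.float64(0.02410868074583847)]
yaw -17.002411154889614
[0.1, -0.6, 1, 0, 0, 0.1, 0.6, 0, -0.6, 1, 0, 0, 0.1, 0.6, 0.1, -0.6, 1, 0, 0, 0.1, 0.6]
3 rows; end [ 0.4704 -0.1841  0.0592] err [0.     0.0013 0.0008]
```

>>> arm_command(steps=[0.2,-0.6,1,0,0,0.1,0.6,0,-0.6,1,0,0,0.1,0.6,0.1,-0.6,1,0,0,0,0.6,0,0,0.6,0,0,0,0.6,0,0,0.4,0,0,0,0.5,0,0,0,0,0,0,0.5])

```text
time: 10.15
tool_pos: [0.4723, -0.1848, 0.0288]
tcp_rot: [-3.109, 0.448, 0.002]
wrist_force: [0.2, -0.8, -0.3]
width: 0.499
```

```bash
python3 - <<'E'
from h import *
st();plan([.4715,-.1826,.016],-16.5,.5)
E
```

```text
t10.15 p [ 0.4723 -0.1848  0.0288] yaw -16.40 tilt 0.07 F [ 0.16 -0.79 -0.34] w 0.499
[0, -0.1, 0.4, 0, 0, 0, 0.5]
1 rows; end [ 0.47315606 -0.18193942  0.0167683 ] err [-0.00165606 -0.00066058 -0.0007683 ]
```

>>> arm_command(steps=[0,-0.1,0.2,0,0,0,0.5,0,0,0.2,0,0,0,0.5,0,0,0,0,0,0,0.2,0,0,0,0,0,0,0.2,0,0,0,0,0,0,0.1,0,0,0,0,0,0,0.1], squeeze=30)

```text
time: 10.9
tool_pos: [0.4737, -0.1819, 0.0174]
tcp_rot: [3.109, -0.448, 0.0]
wrist_force: [0.2, -0.8, -0.5]
width: 0.276
```

```bash
python3 - <<'E'
from h import *
st()
E
```

```text
t10.90 p [ 0.4737 -0.1819  0.0174] yaw -16.40 tilt 0.01 F [ 0.19 -0.76 -0.55] w 0.276
```

>>> arm_command(steps=[0,0,-1,0,0,0,0.1,0,0,-1,0,0,0,0.1,0,0,-1,0,0,0,0.1,0,0,-1,0,0,0,0.1,0,0,0,0,0,0,0.1])

```text
time: 11.52
tool_pos: [0.4759, -0.1828, 0.1402]
tcp_rot: [3.108, -0.448, 0.01]
wrist_force: [0.8, -0.3, -0.5]
width: 0.28
```

```bash
python3 - <<'E'
from h import *
st();cam("wrist","w5.png")
plan([.556,-.0045,.13],0,.1)
E
```

```text
t11.53 p [ 0.4759 -0.1828  0.1402] yaw -16.39 tilt 0.36 F [ 0.84 -0.35 -0.47] w 0.280
[0.1, -1, 0, 0, 0, -0.4, 0.1, 0.2, -1, 0.1, 0, 0, -0.4, 0.1, 0.2, -1, 0, 0, 0, -0.4, 0.1, 0.3, -1, 0.1, 0, 0, -0.5, 0.1, 0.4, -1, 0, 0, 0, -0.4, 0.1, 0.4, -1, 0.1, 0, 0, -0.5, 0.1, 0.1, -0.3, 0, 0, 0, -0.1, 0.1]
7 rows; end [ 0.5567939  -0.00364451  0.12927262] err [-0.0007939  -0.00085549  0.00072738]
```

View pics/w5.png

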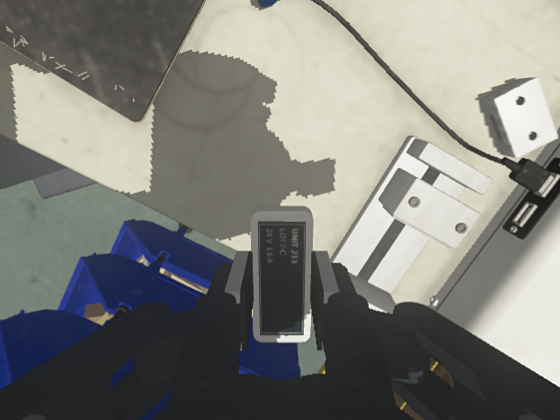

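The wrist view shows the plate held between the pads at (282,275), with its long axis across the jaws. Now over the drawer.

>>> arm_command(steps=[0.1,-1,0,0,0,-0.4,0.1,0.2,-1,0.1,0,0,-0.4,0.1,0.2,-1,0,0,0,-0.4,0.1,0.3,-1,0.1,0,0,-0.5,0.1,0.4,-1,0,0,0,-0.4,0.1,0.4,-1,0.1,0,0,-0.5,0.1,0.1,-0.3,0,0,0,-0.1,0.1,0,0,0,0,0,0,0.1])

```text
time: 12.58
tool_pos: [0.5549, -0.003, 0.1269]
tcp_rot: [3.141, -0.004, -0.004]
wrist_force: [-1.0, -0.2, -0.9]
width: 0.274
```

```bash
python3 - <<'E'
from h import *
st();cam("wrist","w6.png");c=cam("top","t6.png");c=cam("scene","s6.png")
plan([.556,-.0045,.07],0,.1);plan([.556,-.0045,.045],0,.1)
E
```

```text
t12.57 p [ 0.5549 -0.003   0.1269] yaw -0.15 tilt 0.16 F [-1.01 -0.15 -0.93] w 0.274
[0, 0, 1, 0, 0, 0, 0.1, 0, 0, 0.9, 0, 0, 0, 0.1]
2 rows; end [ 0.55520204 -0.00415282  0.07083185] err [ 0.00079796 -0.00034718 -0.00083185]
[0, 0, 1, 0, 0, 0, 0.1, 0, 0, 1, 0, 0, 0, 0.1, 0, 0, 0.8, 0, 0, 0, 0.1]
3 rows; end [ 0.55517463 -0.00416185  0.04383186] err [ 0.00082537 -0.00033815  0.00116814]
```

View pics/w6.png

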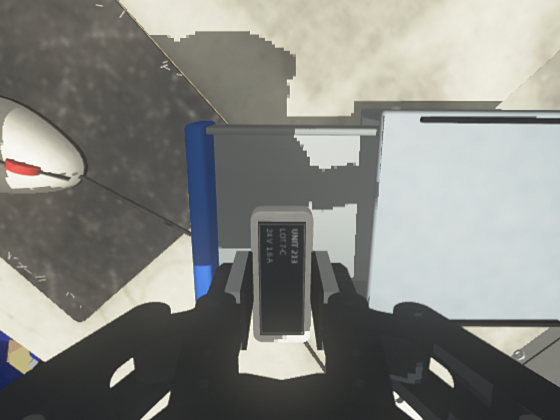

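View pics/s6.png

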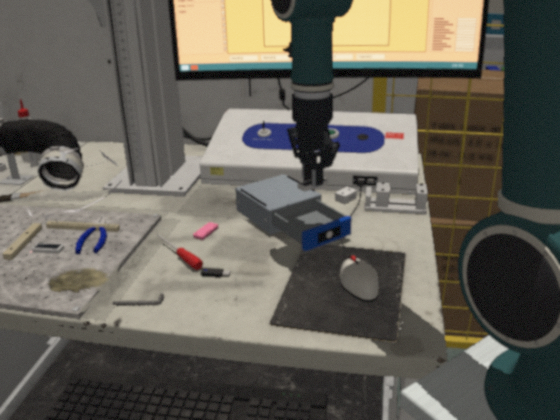

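>>> arm_command(steps=[0,0,1,0,0,0,0.1,0,0,1,0,0,0,0.1,0,0,0.4,0,0,0,0.1,0,0,0.1,0,0,0,0.1])

```text
time: 13.22
tool_pos: [0.5553, -0.0039, 0.0527]
tcp_rot: [3.142, -0.007, -0.002]
wrist_force: [-0.2, -0.2, -0.0]
width: 0.277
```

>>> arm_command(steps=[0,0,0.1,0,0,0,0.1,0,0,0.1,0,0,0,0.1])

```text
time: 13.48
tool_pos: [0.557, -0.0034, 0.0484]
tcp_rot: [3.141, -0.005, 0.004]
wrist_force: [-0.3, 0.5, -1.0]
width: 0.28
```

>>> arm_command(steps=[0,0,0.1,0,0,0,0.1,0,0,0.07,0,0,0,0.1])

```text
time: 13.72
tool_pos: [0.5561, -0.0032, 0.0423]
tcp_rot: [3.142, -0.005, 0.001]
wrist_force: [-0.4, 0.4, -0.1]
width: 0.28
```

>>> arm_command(steps=[0,0,0,0,0,0,0.35,0,0,0,0,0,0,0.42,0,0,0,0,0,0,0.42,0,0,0,0,0,0,0.42])

```text
time: 14.22
tool_pos: [0.556, -0.0033, 0.0423]
tcp_rot: [3.142, -0.005, 0.0]
wrist_force: [-0.1, 0.1, 0.6]
width: 0.42
```

>>> arm_command(steps=[0,0,-0.5,0,0,0,0.42,0,0,-1,0,0,0,0.42,0,0,-1,0,0,0,0.42,-0.5,0.5,-1,0,0,0,0,-1,0.5,0,0,0,0,0,-1,0,0,0,0,0,0,-1,0,0,0,0,0,0,-0.5,0,0,0,0,0,0,0,0,0,0,0,0,0])

```text
time: 15.35
tool_pos: [0.4358, -0.0329, 0.1479]
tcp_rot: [3.141, -0.006, 0.002]
wrist_force: [0.8, 0.1, 0.3]
width: 0.002
```

```bash
python3 - <<'E'
from h import *
st();cam("wrist","w7.png")
E
```

```text
t15.35 p [ 0.4358 -0.0329  0.1479] yaw -0.20 tilt 0.09 F [0.8  0.06 0.26] w 0.002
```

View pics/w7.png

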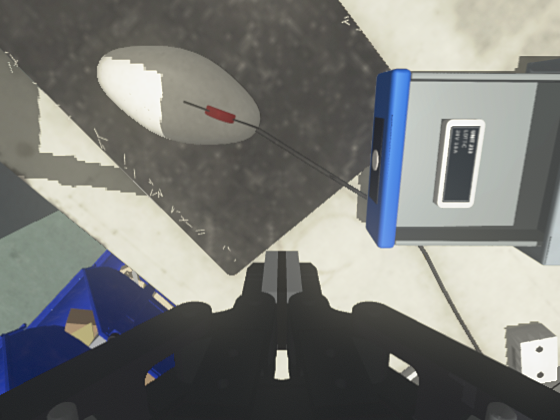

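```bash
python3 - <<'E'
from h import *
c=cam("wrist")
print("mouse end",at(c,260,125,.015),"front top corners",at(c,408,72,.05),at(c,396,246,.05),"dot",at(c,375,160,.03))
plan([.470,-.0045,.038],0,0)
E
```

```text
mouse end [0.42267192 0.02035881 0.015     ] front top corners [0.51144465 0.05261919 0.05      ] [ 0.51350179 -0.05638474  0.05      ] dot [ 0.50080657 -0.00207679  0.03      ]
[0.3, -0.3, 1, 0, 0, 0, 0, 0.3, -0.2, 1, 0, 0, 0, 0, 0.3, -0.3, 1, 0, 0, 0, 0, 0.2, -0.2, 0.7, 0, 0, 0, 0]
4 rows; end [ 0.47038243 -0.00309874  0.03701958] err [-0.00038243 -0.00140126  0.00098042]
```

>>> arm_command(steps=[0.3,-0.3,1,0,0,0,0,0.3,-0.2,1,0,0,0,0,0.3,-0.3,1,0,0,0,0,0.2,-0.2,0.7,0,0,0,0,0.1,0,0,0,0,0,0])

```text
time: 16.08
tool_pos: [0.4715, -0.0026, 0.0344]
tcp_rot: [-3.141, 0.004, 0.006]
wrist_force: [-0.2, 0.7, 0.1]
width: 0.003
```

>>> arm_command(steps=[0.1,0,0,0,0,0,0,0.1,0,0,0,0,0,0,0.1,0,0,0,0,0,0,0.1,0,0,0,0,0,0,0.2,0,0,0,0,0,0])

```text
time: 16.7
tool_pos: [0.489, -0.0031, 0.0362]
tcp_rot: [-3.142, 0.005, 0.004]
wrist_force: [-3.9, -0.4, 1.6]
width: -0.001
```

>>> arm_command(steps=[0.2,0,0,0,0,0,0,0.2,0,0,0,0,0,0,0.2,0,0,0,0,0,0,0.2,0,0,0,0,0,0,0.2,0,0,0,0,0,0,0.2,0,0,0,0,0,0,0.2,0,0,0,0,0,0,0.2,0,0,0,0,0,0])

```text
time: 17.7
tool_pos: [0.5381, -0.0035, 0.036]
tcp_rot: [3.141, -0.005, -0.001]
wrist_force: [-4.7, -3.4, 1.3]
width: -0.001
```

>>> arm_command(steps=[0.2,0,0,0,0,0,0,0.2,0,0,0,0,0,0,0.2,0,0,0,0,0,0,0.2,0,0,0,0,0,0,0.2,0,0,0,0,0,0])

```text
time: 18.32
tool_pos: [0.568, -0.0037, 0.036]
tcp_rot: [3.141, -0.005, -0.001]
wrist_force: [-4.8, -3.4, 2.7]
width: -0.003
```

>>> arm_command(steps=[0.1,0,0,0,0,0,0,0.1,0,0,0,0,0,0,0.1,0,0,0,0,0,0,0.1,0,0,0,0,0,0])

```text
time: 18.82
tool_pos: [0.5796, -0.0037, 0.0359]
tcp_rot: [3.141, -0.005, -0.002]
wrist_force: [-5.9, -2.9, 4.3]
width: 0.004
```

>>> arm_command(steps=[0.06,0,0,0,0,0,0])

```text
time: 18.95
tool_pos: [0.5814, -0.0037, 0.0359]
tcp_rot: [3.141, -0.005, -0.002]
wrist_force: [-5.1, -3.5, 2.1]
width: -0.001
```

>>> arm_command(steps=[0.06,0,0,0,0,0,0])

```text
time: 19.08
tool_pos: [0.5832, -0.0037, 0.0359]
tcp_rot: [3.141, -0.005, -0.002]
wrist_force: [-5.2, -3.5, 2.4]
width: 0.002
```

>>> arm_command(steps=[0.06,0,0,0,0,0,0])

```text
time: 19.2
tool_pos: [0.5834, -0.0037, 0.0359]
tcp_rot: [3.141, -0.005, -0.008]
wrist_force: [-13.1, -3.1, 9.7]
width: -0.002
```

>>> arm_command(steps=[0.03,0,0,0,0,0,0])

```text
time: 19.32
tool_pos: [0.5834, -0.0037, 0.0359]
tcp_rot: [3.141, -0.005, -0.011]
wrist_force: [-13.7, -3.0, 11.1]
width: -0.001
```

Home (13 N, stalled). Retreat and look.

>>> arm_command(steps=[-1,0,0,0,0,0,0,-1,0,-0.5,0,0,0,0,-1,0,-1,0,0,0,0,-1,0,-1,0,0,0,0,0,0,-1,0,0,0,0,0,0,0,0,0,0,0])

```text
time: 20.08
tool_pos: [0.47, -0.0028, 0.1447]
tcp_rot: [-3.141, 0.005, -0.016]
wrist_force: [1.0, -0.6, -0.0]
width: 0.002
```

```bash
python3 - <<'E'
from h import *
st();cam("wrist","w8.png")
E
```

```text
t20.07 p [ 0.47   -0.0028  0.1447] yaw -0.19 tilt 0.57 F [ 1.   -0.57 -0.05] w 0.002
```

View pics/w8.png

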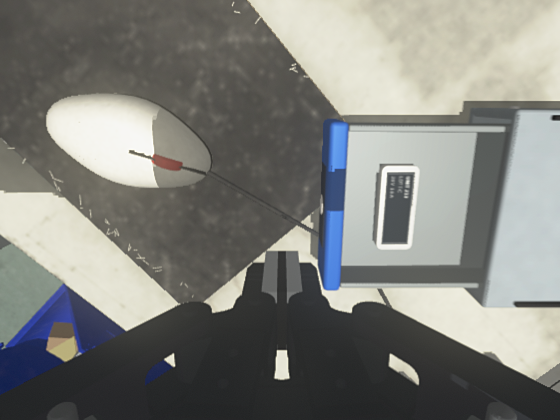

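The latch missed: the drawer has sprung out, with the plate still lying inside at (397,207). Push again.

```bash
python3 - <<'E'
from h import *
plan([.470,-.0045,.038],0,0)
E
```

```text
[0, 0, 1, 0, 0, 0, 0, 0, 0, 1, 0, 0, 0, 0, 0, 0, 1, 0, 0, 0, 0, 0, 0.1, 0.5, 0, -0.1, 0, 0]
4 rows; end [ 0.46934989 -0.00572952  0.03798635] err [6.50106088e-04 1.22952061e-03 1.36492602e-05]
```

>>> arm_command(steps=[-0.1,0,1,0,0,0,0,0,0,1,0,0,0,0,0,0,1,0,0,0,0,0,0,0.5,0,0,0,0,0.1,0,0,0,0,0,0])

```text
time: 20.75
tool_pos: [0.4649, -0.0028, 0.0344]
tcp_rot: [-3.141, 0.005, 0.006]
wrist_force: [-1.0, 0.3, -0.4]
width: 0.003
```

>>> arm_command(steps=[0.1,0,0,0,0,0,0,0.1,0,0,0,0,0,0,0.1,0,0,0,0,0,0,0.1,0,0,0,0,0,0,0.2,0,0,0,0,0,0])

```text
time: 21.38
tool_pos: [0.4844, -0.003, 0.0363]
tcp_rot: [3.142, -0.005, 0.0]
wrist_force: [0.3, 0.3, 0.7]
width: -0.001
```

>>> arm_command(steps=[0.1,0,0,0,0,0,0,0.2,0,0,0,0,0,0,0.2,0,0,0,0,0,0,0.2,0,0,0,0,0,0,0.2,0,0,0,0,0,0,0.2,0,0,0,0,0,0,0.2,0,0,0,0,0,0,0.2,0,0,0,0,0,0,0.2,0,0,0,0,0,0])

```text
time: 22.5
tool_pos: [0.5352, -0.0034, 0.0358]
tcp_rot: [3.141, -0.005, -0.001]
wrist_force: [-4.7, -3.1, -1.7]
width: -0.0
```

>>> arm_command(steps=[0.2,0,0,0,0,0,0,0.2,0,0,0,0,0,0,0.2,0,0,0,0,0,0,0.2,0,0,0,0,0,0,0.2,0,0,0,0,0,0])

```text
time: 23.12
tool_pos: [0.5651, -0.0037, 0.0358]
tcp_rot: [3.141, -0.005, -0.002]
wrist_force: [-4.8, -2.9, -2.0]
width: -0.0
```

>>> arm_command(steps=[0.1,0,0,0,0,0,0,0.1,0,0,0,0,0,0,0.1,0,0,0,0,0,0,0.1,0,0,0,0,0,0,0.1,0,0,0,0,0,0])

```text
time: 23.75
tool_pos: [0.5799, -0.0037, 0.036]
tcp_rot: [3.141, -0.005, -0.002]
wrist_force: [-6.7, -3.8, 0.3]
width: -0.002
```

>>> arm_command(steps=[0.06,0,0,0,0,0,0])

```text
time: 23.88
tool_pos: [0.5817, -0.0037, 0.0359]
tcp_rot: [3.141, -0.005, -0.002]
wrist_force: [-5.8, -2.6, -0.7]
width: -0.0
```

>>> arm_command(steps=[0.06,0,0,0,0,0,0])

```text
time: 24.0
tool_pos: [0.5834, -0.0037, 0.036]
tcp_rot: [3.141, -0.005, -0.002]
wrist_force: [-8.9, -3.1, 0.5]
width: 0.001
```

>>> arm_command(steps=[0.05,0,0,0,0,0,0])

```text
time: 24.12
tool_pos: [0.5834, -0.0037, 0.0359]
tcp_rot: [3.141, -0.005, -0.007]
wrist_force: [-11.9, -3.1, 4.8]
width: -0.002
```

>>> arm_command(steps=[-0.3,0,0,0,0,0,0,-1,0,0,0,0,0,0,-1,0,-0.5,0,0,0,0,-1,0,-1,0,0,0,0,-0.6,0,-1,0,0,0,0,0,0,-1,0,0,0,0,0,0,0,0,0,0,0])

```text
time: 25.0
tool_pos: [0.4726, -0.0028, 0.1455]
tcp_rot: [-3.141, 0.005, -0.018]
wrist_force: [0.8, -0.1, 0.3]
width: -0.001
```

```bash
python3 - <<'E'
from h import *
st();cam("wrist","w9.png")
E
```

```text
t25.00 p [ 0.4726 -0.0028  0.1455] yaw -0.19 tilt 0.67 F [ 0.76 -0.11  0.31] w -0.001
```

View pics/w9.png

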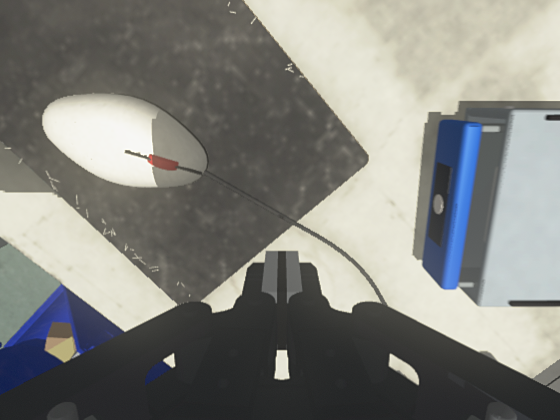

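The drawer is shut: the front is at (455,205) with the same gap as at the start. I'll wait a little, clear of it, then measure again.

>>> arm_command(steps=[-0.5,0,-0.5,0,0,0,0,0,0,0,0,0,0,0,0,0,0,0,0,0,0,0,0,0,0,0,0,0,0,0,0,0,0,0,0,0,0,0,0,0,0,0,0,0,0,0,0,0,0])

```text
time: 25.92
tool_pos: [0.4534, -0.0029, 0.1561]
tcp_rot: [-3.142, 0.005, 0.0]
wrist_force: [0.2, -0.3, -0.3]
width: 0.002
```

```bash
python3 - <<'E'
from h import *
st();a=cam("scene","s10.png");import pickle
D=pickle.load(open("c0.pkl","rb"))["scene"]["img"]
d=cv2.absdiff(D,a["img"])
def edge(i):
    h=i[195:240,270:330].astype(int);m=(h[:,:,2]>h[:,:,0]+50);y,x=np.nonzero(m);return x.mean()+270,y.mean()+195,m.sum()
print(edge(D),edge(a["img"]))
E
```

```text
t25.93 p [ 0.4534 -0.0029  0.1561] yaw -0.19 tilt 0.01 F [ 0.16 -0.34 -0.28] w 0.002
(np.float64(298.26693227091636), np.float64(214.45019920318725), np.int64(502)) (np.float64(297.82129277566537), np.float64(214.75475285171103), np.int64(526))
```

View pics/s10.png

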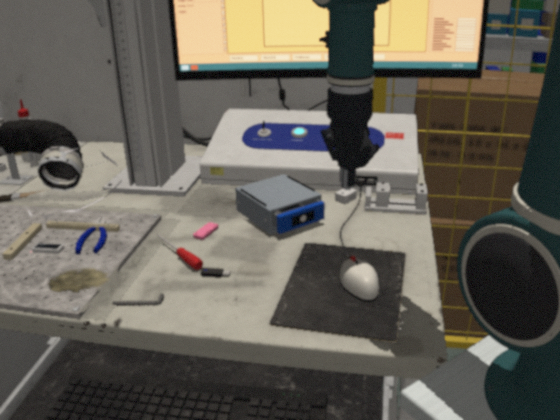

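The drawer front is within 0.6 px of where it started, nothing is touching it, and the bystanders have not moved. Handing in.

```bash
python3 -c "
from workcell import bot
print(bot.finish_job())"
```

```text
the job is handed in; nothing more can be done
None
```

The plate is in the drawer, and the drawer is shut and latched. I handed the job in at about 26 s of the 72 s allowed.

- **Opening:** the drawer stayed latched at the first push and sprang open at the second.
- **Plate:** I gripped it across its width and released it on the drawer floor between the front panel and the carcass. The wrist picture showed it lying flat there.
- **Shutting:** the latch missed at the first push and the drawer sprang out, with the plate still inside. It caught at the second push. Forces read after the push steps stayed under about 18 N.

**Last checks:**
- The blue front is within 0.6 px of its starting place in the scene picture and stayed shut for nearly 1 s before I handed in.
- The arm is clear, with wrist force near zero.
- By eye in the pictures, the USB stick, screwdriver, block and pink look-alike have not moved.
- I could not see the plate once the drawer was shut. I last saw it inside between the two shutting pushes.

No check failed. The top and wrist cameras put the plate about 3 mm and 2° apart, so I gripped between the two estimates.

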